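# Clear spent stopper and paper wad off the lab bench

### The arm

A 6-joint arm with a two-finger parallel gripper is mounted at the origin on the work surface. World frame = base frame: x ahead of the robot, y to its left, z up, the work surface at z = 0. Lengths are in m, angles in degrees, forces in N, time in s.
With the tool pointing down it reaches from about 0.25 to 0.725 m from the base axis. Payload 9.7 kg.
Tool frame: the origin (TCP) lies at the very end of the fingers, on their centre line; the grasp point (between the pads) lies 19 mm behind it; z points along the fingers, y is the line along which they close (so a half turn about z gives the same grasp; the last joint's range is limited). The gripper opens to 85 mm and grips with 20 to 120 N. Pads are 22 mm wide; open, the fingers measure 114 mm over their backs; the gripper's body (76 mm by 85 mm) begins 54 mm behind the grasp point. The pads swing forward as they close: fully open they stand 13 mm farther back than shut.
Start: joints at [64.057, 4.979, 10.078, 95.1, 0, 90], TCP at [0.241, 0.495, 0.231] pointing down, gripper open.
Joint ranges: [-179.16, 179.16], [-48.56, 103.87], [-65.8, 70.77], [-126.05, 130.52], [-82.76, 87.17], [-180, 180]. Speed limits (degrees/s): [127.2, 127.2, 147.25, 180, 180, 180].

### API

Orientations are given as [roll, pitch, yaw] about the fixed x, y, z axes, in that order (R = Rz(yaw) Ry(pitch) Rx(roll)).
In Python, from workcell import bot gives the robot as it stands.
- The arm moves only by the tool arm_command, never from a script. Its argument "series" is a list of rows, each a list of 4 numbers: the shift along the tool's x, y, z in m, then the turn about the tool's z in rad. A call has exactly 5 rows; each row is the pose to reach, as a shift and turn from the pose commanded when the call began, along the tool's axes at that moment; what a row does not reach only later rows make up. A row lasts 1/10 s, in which the tool goes at most 50 mm and 8.59 degrees, less where a joint would pass 70% of its speed; a pose out of reach is approached as far as the arm can. A call with a gripper value outside its range is refused whole. "hand" is the finger opening in m, from 0 to 0.0854, set as the call begins (left out, the last holds). The fingers move at their own pace and stop on an object; "grip_force" is the grip in N (left out, the last holds). Time passes only in rows, so rows that repeat a pose let the fingers close, or fill a call up. It gives the time, the measured TCP pose, the force, the opening and the grip force at its end, in the units of the state.
- bot.get_obs(): the state, without advancing time (a new reading comes with each control period).
- bot.camera(name): name is "side" or "top"; returns a dict with "color" (480x640x3 uint8, blue, green, red), "camera_matrix" (3x3 intrinsics, pixels), "xyz" and "orientation" of the camera in the world. Camera axes: x right, y up, looking along -z (the intrinsics and any distortion apply to the point x, -y, -z); pixel columns grow to the right and rows downward; lengths in m; the calibration is good to about 2 mm. A picture is of the moment at which its call begins. There is no depth.
- bot.job_done(): hands the job in; it is judged then, once.
Trained networks look in the newest picture that a camera, given by its name, has taken for a name from the list of things; names that differ only in an ending like _2 or _b are one class to them, and where a whole thing is asked for, a point or a joint stands for the part that bears it (a point fixed in the world has none). Each returns a list of dicts, best first, with "confidence" (0 to 1); they miss things now and then, are a little off and sometimes report something else, mostly with a low value. They report only what shows in the picture. A call takes as long as a camera call.
- bot.find_in(camera, target): "location" ([column, row] in pixels, amid what is visible of it).
- bot.mark_of(camera, target): "location" ([column, row] in pixels: a listed point, or the origin of a listed thing).
The state is a dict: "time": time; "q": joint angles; "qd": joint speeds; "joint_efforts": joint torques, N m; "ee_pos": TCP position; "tcp_rot": TCP orientation; "wrist_force": force on the tool from outside, world axes, zero at the start; "torque": the same for the moment, N m; "opening": finger opening in m; "grasp_force": force on a finger pad.
Only numpy, scipy, OpenCV 4.12 (cv2) and the standard library are available. Lean on these libraries where they do the work, as an engineer would, in place of code of your own. Each camera call takes 0.05 s, during which the arm holds its last target. There are 200 camera calls.

### The job

Clear the rubbish off the lab bench: put the crumpled blue paper wad and the old, cracked orange rubber stopper into the yellow waste bin. Leave the clean white stopper and the amber bottle standing where they are.

Things in the scene. Friction and masses are not known exactly. Their poses are not given: they have to be found in the camera images.
- wad: Rubbish: a crumpled ball of light blue paper, stiff and lumpy, about 40 mm across and 46 mm tall, about 15 g. The origin is under its middle, on the bench; it may lie at any yaw and can be gripped from above at any yaw.
- old_stopper: Rubbish: an orange rubber stopper with dark cracks across its top. A tapered solid stopper standing on its wide end: 42 mm diameter at the bottom, 32 mm at the top, 36 mm tall, about 40 g, rolls when on its side. The origin is the centre of its underside on the bench, z up.
- bin: The yellow open-topped waste bin, fixed to the bench: 180 x 180 mm outside, 110 mm high, walls and floor 6 mm thick, so the opening is 168 x 168 mm. The origin is the centre of its underside on the bench; x and y run along its sides (turned up to 20 degrees), z up.
- clean_stopper: To be kept: a clean white stopper of the same shape as the orange one. A tapered solid stopper standing on its wide end: 42 mm diameter at the bottom, 32 mm at the top, 36 mm tall, about 40 g, rolls when on its side. The origin is the centre of its underside on the bench, z up.
- bottle: To be kept: a closed amber bottle with a white label and a black cap, 66 mm in diameter, 130 mm tall, about 0.35 kg, standing loose on the bench. The origin is the centre of its underside, z up. The four loose things stand at least 100 mm apart, centre to centre, and 90 mm or more clear of the bin.

How it is judged (in metres and radians):
At the end, for the whole second after the job is handed in: The paper wad and the orange stopper are both inside the yellow bin, below its rim, and stay there (they may still rock or roll inside it); the clean white stopper and the amber bottle stand upright within 20 mm of where they started (x of wad in the frame of bin between -0.086 and 0.086 m and y of wad in the frame of bin between -0.086 and 0.086 m and z of wad in the frame of bin between 0 and 0.1 m and x of old_stopper in the frame of bin between -0.086 and 0.086 m and y of old_stopper in the frame of bin between -0.086 and 0.086 m and z of old_stopper in the frame of bin between 0 and 0.1 m and not (distance of clean_stopper from where it was at the start of the episode above 0.02 m or angle between clean_stopper's own z axis and vertical above 0.3 rad) and not (distance of bottle from where it was at the start of the episode above 0.02 m or angle between bottle's own z axis and vertical above 0.3 rad)); the robot touches nothing.
It fails at once if the clean white stopper is shifted by more than 20 mm or tipped (distance of clean_stopper from where it was at the start of the episode above 0.02 m or angle between clean_stopper's own z axis and vertical above 0.3 rad).
It fails at once if the amber bottle is shifted by more than 20 mm or tipped (distance of bottle from where it was at the start of the episode above 0.02 m or angle between bottle's own z axis and vertical above 0.3 rad).
It also fails if it takes over 51 s, if anything falls off the work surface, if the arm or the gripper's body presses on something with over 40 N, if the wrist force passes 120 N, or if a joint passes its speed limit or range.

## Working session

There is one attempt and no reset: what is moved stays moved. The work goes in short steps, Python scripts to look and compute and a tool call to move; the robot and the scene stay as the last step left them, time stands still between calls to the robot, and variables do not carry over. Pictures are saved under pics/ and viewed, at most 10 in all, crops included, and the job is handed in when it is done.

Besides the shell and the picture viewer there is one more tool, called after "Call:" as a command line: name --pt "numbers of a row" for each row, then --argument value for the rest. arm_command: Moves the arm, as the interface text tells. Its arguments: {"type":"object","properties":{"series":{"type":"array"},"hand":{"type":"number"},"grip_force":{"type":"number"}},"required":["series"]}

```bash
mkdir -p pics; cat > h.py <<'E'
import numpy as np, cv2
from scipy.spatial.transform import Rotation as R
from workcell import bot
def ray(c,px):
    K=np.array(c["camera_matrix"]); o=np.array(c["orientation"],float)
    M=o if o.shape==(3,3) else R.from_euler('xyz',o,degrees=True).as_matrix()
    u=np.linalg.inv(K)@[px[0],px[1],1]
    return np.array(c["xyz"]),M@np.array([u[0],-u[1],-u[2]])
def onz(c,px,z):
    p,d=ray(c,px); return (p+d*(z-p[2])/d[2]).round(4)
E
python3 - <<'E'
from h import *
print(bot.get_obs())
for n in("top","side"):
    c=bot.camera(n); cv2.imwrite(f"pics/{n}0.png",c["color"])
    print(n,{k:v for k,v in c.items() if k!="color"})
    for t in("wad","old_stopper","bin","clean_stopper","bottle"):
        for f in("find_in","mark_of"):
            for d in getattr(bot,f)(n,t)[:2]: print(n,t,f,np.round(d["location"]),round(d["confidence"],2),onz(c,d["location"],0))
E
```

```text
{'time': 0.0, 'q': array([6.40593728e+01, 5.01060622e+00, 1.00333524e+01, 9.51004102e+01,
       2.38261002e-04, 8.99984586e+01]), 'qd': array([ 0.01288742, -0.07260796, -0.01731037, -0.03331857,  0.00233362,
       -0.14599126]), 'joint_efforts': array([-8.63302057e-05, -5.20382738e+01,  4.64806151e+01,  1.60994846e-02,
       -8.96577694e-05, -1.71359136e-05]), 'ee_pos': array([0.24048434, 0.49436822, 0.23057795]), 'tcp_rot': array([-1.79922336e+02, -2.40350174e-04,  1.54060914e+02]), 'wrist_force': array([ 0.62445131, -0.95071727,  0.244946  ]), 'torque': array([ 0.03432351,  0.05583601, -0.04789687]), 'grasp_force': 0.0, 'opening': 0.08542240168749847}
top {'camera_matrix': array([[569.93031046,   0.        , 328.48387836],
       [  0.        , 569.93031046, 246.37170911],
       [  0.        ,   0.        ,   1.        ]]), 'xyz': array([ 0.44397508, -0.0401753 ,  0.87010211]), 'orientation': array([  7.67308715,  -0.85595683, -90.98667668])}
top wad find_in [170. 311.] 0.82 [0.4665 0.186  0.    ]
top wad mark_of [174. 312.] 0.66 [0.4645 0.1794 0.    ]
top old_stopper find_in [
[... 693 characters left out ...]
1629]), 'orientation': array([  47.00842689,   -0.77029616, -164.33940276])}
side wad find_in [331. 356.] 0.61 [0.4651 0.1649 0.    ]
side wad mark_of [329. 366.] 0.78 [0.464  0.1814 0.    ]
side old_stopper find_in [254. 259.] 0.88 [0.6449 0.0089 0.    ]
side old_stopper mark_of [257. 263.] 0.97 [0.6361 0.0162 0.    ]
side bin find_in [342. 160.] 0.65 [ 0.5652 -0.3343  0.    ]
side bin mark_of [340. 175.] 0.62 [ 0.5571 -0.2763  0.    ]
side clean_stopper find_in [224. 369.] 0.65 [0.6095 0.2299 0.    ]
side clean_stopper mark_of [224. 376.] 0.71 [ 0.6052  0.2392 -0.    ]
side bottle find_in [344. 262.] 0.58 [ 0.4898 -0.0304  0.    ]
side bottle mark_of [341. 282.] 0.66 [0.4841 0.0174 0.    ]
```

View pics/top0.png

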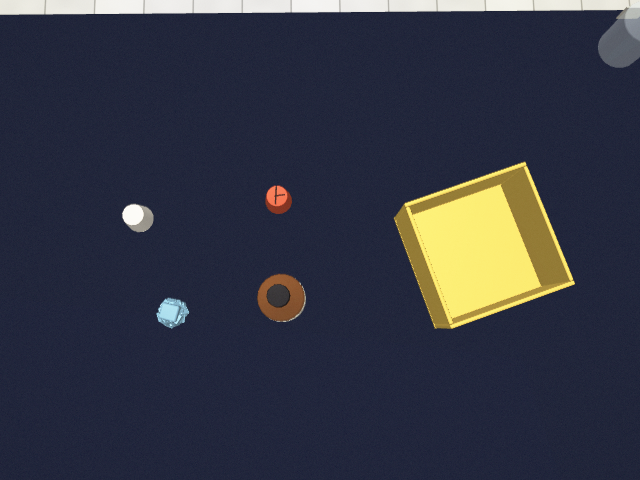

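View pics/side0.png

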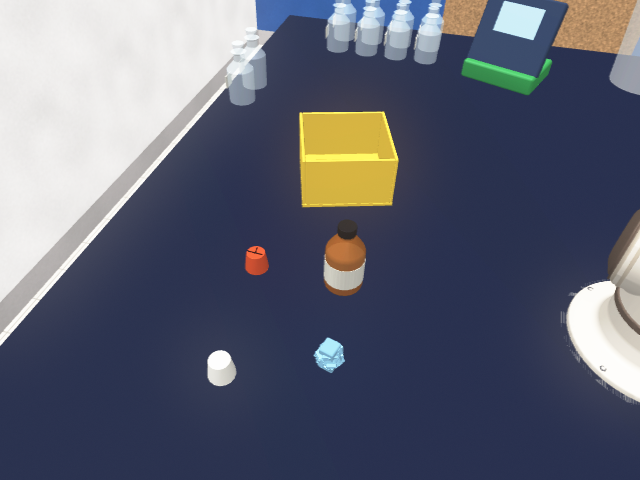

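The detections agree with the pictures: wad at (172,312) and orange stopper at (277,197) in the top view, and the bin's rim corners at about (407,205), (525,163), (573,283) and (452,327). The straight path from the wad to the bin passes over the bottle at (281,297).

```bash
cat >> h.py <<'E'
def shift(to,yaw=None):
    o=bot.get_obs(); M=R.from_euler('xyz',o["tcp_rot"],degrees=True).as_matrix()
    return (M.T@(np.array(to)-o["ee_pos"])).round(4)
E
python3 - <<'E'
from h import *
c=bot.camera("top"); s=bot.camera("side")
print("wad top",onz(c,(172,312),.035),"side",onz(s,(330,355),.023))
print("old top",onz(c,(277,196),.036),"side",onz(s,(256,252),.036))
cor=[onz(c,p,.11) for p in((407,205),(525,163),(573,283),(452,327))]
print("bin",np.mean(cor,0),cor)
cs=[onz(s,p,.11) for p in((300,114),(388,113),(394,158),(302,156))]
print("bin s",np.mean(cs,0))
o=bot.get_obs();print(o["ee_pos"],o["tcp_rot"],shift([.464,.181,.23]))
E
```

```text
wad top [0.4637 0.174  0.035 ] side [0.4639 0.1782 0.023 ]
old top [0.6332 0.021  0.036 ] side [0.6334 0.024  0.036 ]
bin [ 0.546775 -0.2709    0.11    ] [array([ 0.6014, -0.1612,  0.11  ]), array([ 0.6582, -0.3265,  0.11  ]), array([ 0.4916, -0.3808,  0.11  ]), array([ 0.4359, -0.2151,  0.11  ])]
bin s [ 0.547825 -0.266625  0.11    ]
[0.24060751 0.49458311 0.23127744] [1.79999911e+02 1.12211917e-03 1.54056514e+02] [-0.3381 -0.1843  0.0013]
```

Call:
arm_command --pt "-0.04 -0.022 0" --pt "-0.08 -0.044 0" --pt "-0.12 -0.066 0" --pt "-0.16 -0.088 0" --pt "-0.2 -0.11 0" --hand 0.085

```text
$.series[0]: bad value
```

Call:
arm_command --pt "-0.04 -0.022 0 0" --pt "-0.08 -0.044 0 0" --pt "-0.12 -0.066 0 0" --pt "-0.16 -0.088 0 0" --pt "-0.2 -0.11 0 0" --hand 0.085

```text
time: 1.7
ee_pos: [0.373, 0.3066, 0.2315]
tcp_rot: [180.0, 0.0, 154.1]
wrist_force: [0.0, 1.1, 0.2]
opening: 0.085
grasp_force: 0.0
```

Call:
arm_command --pt "-0.04 -0.022 0 0" --pt "-0.08 -0.044 0 0" --pt "-0.12 -0.066 0 0" --pt "-0.14 -0.078 0 0" --pt "-0.14 -0.078 0 0"

```text
time: 2.2
ee_pos: [0.4654, 0.1744, 0.2311]
tcp_rot: [-180.0, 0.0, 153.8]
wrist_force: [-0.5, 1.4, 0.4]
opening: 0.0853
grasp_force: 0.0
```

```bash
python3 - <<'E'
from h import *
o=bot.get_obs();print(o["time"],o["ee_pos"],o["tcp_rot"],shift([.464,.177,.008]))
E
```

```text
2.2 [0.46538657 0.17439531 0.23112873] [-1.79979236e+02  1.54227213e-02  1.53841935e+02] [0.0025 0.0018 0.2231]
```

Call:
arm_command --pt "0.001 0.001 0.045 0" --pt "0.002 0.002 0.09 0" --pt "0.002 0.002 0.135 0" --pt "0.002 0.002 0.17 0" --pt "0.002 0.002 0.19 0"

```text
time: 2.7
ee_pos: [0.4612, 0.1796, 0.0381]
tcp_rot: [-179.9, -0.1, 154.1]
wrist_force: [0.8, 0.5, 0.4]
opening: 0.0849
grasp_force: 0.0
```

Call:
arm_command --pt "0 0 0.015 0" --pt "0 0 0.03 0" --pt "0 0 0.031 0" --pt "0 0 0.031 0" --pt "0 0 0.031 0"

```text
time: 3.2
ee_pos: [0.4639, 0.1798, 0.0114]
tcp_rot: [179.9, 0.1, 154.1]
wrist_force: [-0.6, -0.4, -0.3]
opening: 0.085
grasp_force: 0.0
```

Call:
arm_command --pt "0 0 0 0" --pt "0 0 0 0" --pt "0 0 0 0" --pt "0 0 0 0" --pt "0 0 0 0" --hand 0.02 --grip_force 25

```text
time: 3.7
ee_pos: [0.4636, 0.1795, 0.0111]
tcp_rot: [180.0, 0.0, 154.1]
wrist_force: [-0.7, -0.2, 5.3]
opening: 0.0396
grasp_force: 24.5
```

Call:
arm_command --pt "0 0 -0.02 0" --pt "0 0 -0.06 0" --pt "0 0 -0.1 0" --pt "0 0 -0.15 0" --pt "0 0 -0.2 0"

```text
time: 4.2
ee_pos: [0.4627, 0.1792, 0.2121]
tcp_rot: [-180.0, -0.0, 154.1]
wrist_force: [1.1, 0.2, 1.0]
opening: 0.04
grasp_force: 25.3
```

Call:
arm_command --pt "0 0 -0.02 0" --pt "0 0 -0.02 0" --pt "0 0 -0.02 0" --pt "0 0 -0.02 0" --pt "0 0 -0.02 0"

```text
time: 4.7
ee_pos: [0.4627, 0.1793, 0.2288]
tcp_rot: [-179.9, -0.1, 154.1]
wrist_force: [-0.5, -0.2, 0.3]
opening: 0.0401
grasp_force: 25.3
```

```bash
python3 - <<'E'
from h import *
c=bot.camera("side");cv2.imwrite("pics/s1.png",c["color"])
o=bot.get_obs();print(o["opening"],o["grasp_force"],o["ee_pos"],shift([.547,-.269,.23]))
E
```

```text
0.03971604323778917 25.30626819556346 [0.46275326 0.17925051 0.22903864] [-0.2719 -0.3662 -0.0008]
```

View pics/s1.png

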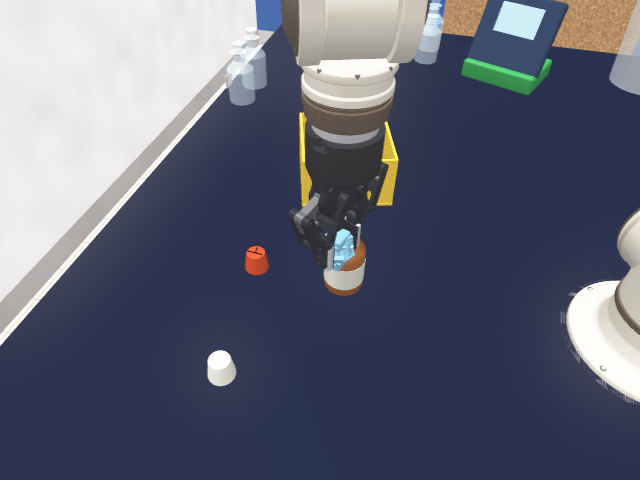

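The wad hangs between the fingers at (343,250), and the stopper, bottle and white stopper haven't moved. I'll carry it over to the bin.

Call:
arm_command --pt "-0.02 -0.03 0 0" --pt "-0.04 -0.06 0 0" --pt "-0.07 -0.09 0 0" --pt "-0.095 -0.125 0 0" --pt "-0.12 -0.16 0 0"

```text
time: 5.25
ee_pos: [0.5009, -0.0185, 0.2296]
tcp_rot: [-180.0, -0.0, 154.1]
wrist_force: [1.1, 0.7, 0.0]
opening: 0.0396
grasp_force: 25.3
```

Call:
arm_command --pt "-0.03 -0.035 0 0" --pt "-0.055 -0.075 0 0" --pt "-0.085 -0.11 0 0" --pt "-0.11 -0.15 0 0" --pt "-0.13 -0.175 0 0"

```text
time: 5.75
ee_pos: [0.5409, -0.234, 0.2293]
tcp_rot: [-180.0, -0.1, 154.0]
wrist_force: [0.6, -0.5, -0.4]
opening: 0.0397
grasp_force: 25.3
```

Call:
arm_command --pt "-0.01 -0.015 0 0" --pt "-0.022 -0.031 0 0" --pt "-0.022 -0.031 0 0" --pt "-0.022 -0.031 0 0" --pt "-0.022 -0.031 0 0"

```text
time: 6.25
ee_pos: [0.5476, -0.2676, 0.2303]
tcp_rot: [180.0, -0.0, 154.1]
wrist_force: [-0.2, -0.4, 0.4]
opening: 0.0398
grasp_force: 25.3
```

```bash
python3 - <<'E'
from h import *
o=bot.get_obs();print(o["opening"],o["grasp_force"],o["ee_pos"],shift([.547,-.269,.08]))
E
```

```text
0.03980489086873185 25.326771993131842 [ 0.54760856 -0.26755784  0.23033874] [-1.000e-04 -1.600e-03  1.503e-01]
```

Call:
arm_command --pt "0.01 0 0.04 0" --pt "0.02 0 0.08 0" --pt "0.03 0 0.12 0" --pt "0.03 0 0.15 0" --pt "0.03 0 0.16 0"

```text
time: 6.75
ee_pos: [0.519, -0.2537, 0.0673]
tcp_rot: [180.0, -0.2, 154.1]
wrist_force: [0.4, 0.1, 0.5]
opening: 0.0398
grasp_force: 25.3
```

Call:
arm_command --pt "0 0 0.01 0" --pt "0 0 0.01 0" --pt "0 0 0.01 0" --pt "0 0 0.01 0" --pt "0 0 0.01 0" --hand 0.06

```text
time: 7.25
ee_pos: [0.5212, -0.2559, 0.0614]
tcp_rot: [-180.0, 0.1, 154.1]
wrist_force: [-0.6, 0.3, -0.1]
opening: 0.0605
grasp_force: 0.0
```

Call:
arm_command --pt "0 0 -0.04 0" --pt "0 0 -0.08 0" --pt "0 0 -0.12 0" --pt "0 0 -0.16 0" --pt "0 0 -0.17 0"

```text
time: 7.75
ee_pos: [0.5217, -0.2561, 0.2359]
tcp_rot: [-180.0, 0.4, 154.1]
wrist_force: [0.7, 0.3, 0.1]
opening: 0.0603
grasp_force: 0.0
```

```bash
python3 - <<'E'
from h import *
c=bot.camera("side");cv2.imwrite("pics/s2.png",c["color"])
o=bot.get_obs();print(o["opening"],o["grasp_force"],o["ee_pos"],shift([.6335,.0225,.23]))
E
```

```text
0.06001966138952176 0.0 [ 0.52173626 -0.25615731  0.23517478] [0.0215 0.2995 0.005 ]
```

View pics/s2.png

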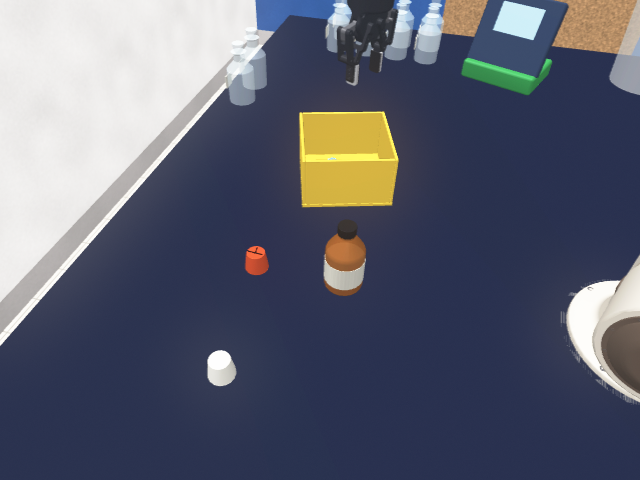

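The fingers are empty, and a bit of blue shows over the bin wall at (332,158), so the wad is in the bin. Next is the orange stopper.

Call:
arm_command --pt "0.003 0.04 0 0" --pt "0.006 0.085 0 0" --pt "0.01 0.13 0 0" --pt "0.012 0.175 0 0" --pt "0.015 0.22 0 0" --hand 0.085

```text
time: 8.3
ee_pos: [0.6037, -0.0495, 0.2291]
tcp_rot: [-180.0, -0.1, 154.0]
wrist_force: [0.7, -0.5, 0.3]
opening: 0.0851
grasp_force: 0.0
```

Call:
arm_command --pt "0.003 0.04 0 0" --pt "0.006 0.08 0 0" --pt "0.006 0.08 0 0" --pt "0.006 0.08 0 0" --pt "0.006 0.08 0 0"

```text
time: 8.8
ee_pos: [0.6327, 0.0227, 0.2296]
tcp_rot: [-180.0, -0.0, 154.0]
wrist_force: [0.3, 0.3, 0.2]
opening: 0.0851
grasp_force: 0.0
```

```bash
python3 - <<'E'
from h import *
o=bot.get_obs();print(o["opening"],o["ee_pos"],shift([.6335,.0225,.006]))
E
```

```text
0.08514609051566661 [0.63269258 0.02269146 0.22963922] [-0.001   0.0003  0.2236]
```

Call:
arm_command --pt "0 0 0.045 0" --pt "0 0 0.09 0" --pt "0 0 0.135 0" --pt "0 0 0.17 0" --pt "0 0 0.19 0"

```text
time: 9.3
ee_pos: [0.631, 0.0218, 0.0368]
tcp_rot: [-179.9, -0.2, 153.9]
wrist_force: [-0.2, -0.2, 0.5]
opening: 0.0848
grasp_force: 0.0
```

Call:
arm_command --pt "0 0 0.015 0" --pt "0 0 0.03 0" --pt "0 0 0.032 0" --pt "0 0 0.032 0" --pt "0 0 0.032 0"

```text
time: 9.8
ee_pos: [0.6338, 0.0234, 0.0096]
tcp_rot: [180.0, 0.1, 154.1]
wrist_force: [0.3, -0.4, -0.5]
opening: 0.085
grasp_force: 0.0
```

Call:
arm_command --pt "0 0 0 0" --pt "0 0 0 0" --pt "0 0 0 0" --pt "0 0 0 0" --pt "0 0 0 0" --hand 0.02 --grip_force 35

```text
time: 10.3
ee_pos: [0.6333, 0.0234, 0.009]
tcp_rot: [180.0, 0.0, 154.1]
wrist_force: [-1.8, -0.2, 6.4]
opening: 0.0362
grasp_force: 35.1
```

Call:
arm_command --pt "0 0 -0.01 0" --pt "0 0 -0.03 0" --pt "0 0 -0.06 0" --pt "0 0 -0.1 0" --pt "0 0 -0.14 0"

```text
time: 10.8
ee_pos: [0.6326, 0.0234, 0.1498]
tcp_rot: [-180.0, -0.0, 154.1]
wrist_force: [0.5, -0.3, 0.5]
opening: 0.036
grasp_force: 34.9
```

Call:
arm_command --pt "0 0 -0.04 0" --pt "0 0 -0.08 0" --pt "0 0 -0.08 0" --pt "0 0 -0.08 0" --pt "0 0 -0.08 0"

```text
time: 11.3
ee_pos: [0.6327, 0.0234, 0.227]
tcp_rot: [-180.0, -0.1, 154.1]
wrist_force: [0.5, -0.1, -1.3]
opening: 0.0362
grasp_force: 34.9
```

```bash
python3 - <<'E'
from h import *
c=bot.camera("side");cv2.imwrite("pics/s3.png",c["color"])
o=bot.get_obs();print(o["opening"],o["grasp_force"],o["ee_pos"],shift([.57,-.28,.23]))
E
```

```text
0.03617087266278667 34.856004731263965 [0.63255663 0.02343764 0.2266565 ] [-0.0765 -0.3002 -0.0032]
```

View pics/s3.png

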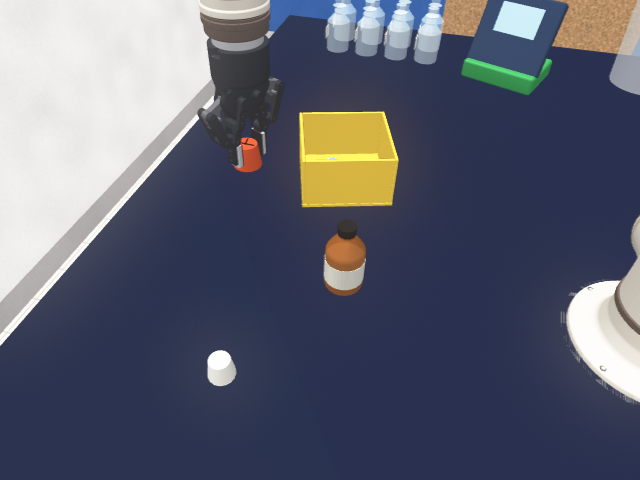

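The orange stopper is held upright at (247,155). Now to the bin.

Call:
arm_command --pt "-0.008 -0.03 0 0" --pt "-0.018 -0.07 0 0" --pt "-0.028 -0.11 0 0" --pt "-0.038 -0.15 0 0" --pt "-0.048 -0.19 0 0"

```text
time: 11.85
ee_pos: [0.592, -0.1697, 0.2268]
tcp_rot: [-180.0, -0.1, 154.1]
wrist_force: [0.9, 0.1, -0.7]
opening: 0.0362
grasp_force: 34.9
```

Call:
arm_command --pt "-0.01 -0.04 0 0" --pt "-0.02 -0.08 0 0" --pt "-0.028 -0.11 0 0" --pt "-0.028 -0.11 0 0" --pt "-0.028 -0.11 0 0"

```text
time: 12.35
ee_pos: [0.5695, -0.2799, 0.2269]
tcp_rot: [180.0, -0.1, 154.0]
wrist_force: [0.2, -0.1, 0.7]
opening: 0.0365
grasp_force: 34.9
```

```bash
python3 - <<'E'
from h import *
o=bot.get_obs();print(o["opening"],o["grasp_force"],o["ee_pos"],shift([.57,-.28,.06]))
E
```

```text
0.03645551971394961 34.87650932162069 [ 0.56954995 -0.27988337  0.2269134 ] [-8.000e-04  1.000e-04  1.669e-01]
```

Call:
arm_command --pt "0 0 0.04 0" --pt "0 0 0.08 0" --pt "0 0 0.12 0" --pt "0 0 0.15 0" --pt "0 0 0.165 0"

```text
time: 12.85
ee_pos: [0.5689, -0.2774, 0.0596]
tcp_rot: [180.0, -0.3, 154.2]
wrist_force: [-0.8, 0.7, -0.0]
opening: 0.0367
grasp_force: 34.9
```

Call:
arm_command --pt "0 0 0 0" --pt "0 0 0 0" --pt "0 0 0 0" --pt "0 0 0 0" --pt "0 0 0 0" --hand 0.06

```text
time: 13.35
ee_pos: [0.5706, -0.2799, 0.0645]
tcp_rot: [-180.0, 0.1, 154.1]
wrist_force: [-0.1, -0.8, 0.9]
opening: 0.0599
grasp_force: 0.1
```

Call:
arm_command --pt "0 0 -0.04 0" --pt "0 0 -0.08 0" --pt "0 0 -0.12 0" --pt "0 0 -0.16 0" --pt "0 0 -0.2 0"

```text
time: 13.85
ee_pos: [0.5699, -0.2796, 0.2656]
tcp_rot: [180.0, 0.1, 154.0]
wrist_force: [1.7, 0.6, 0.2]
opening: 0.0603
grasp_force: 0.0
```

Call:
arm_command --pt "0 0.04 0 0" --pt "0 0.085 0 0" --pt "0 0.13 0 0" --pt "0 0.175 0 0" --pt "0 0.22 0 0"

```text
time: 14.35
ee_pos: [0.6669, -0.0802, 0.264]
tcp_rot: [180.0, 0.1, 154.0]
wrist_force: [0.7, 0.7, -0.1]
opening: 0.0602
grasp_force: 0.0
```

```bash
python3 - <<'E'
from h import *
c=bot.camera("top");cv2.imwrite("pics/t4.png",c["color"])
o=bot.get_obs();print(o["time"],o["opening"],o["ee_pos"])
E
```

```text
14.4 0.06026636529447936 [ 0.66907215 -0.07414263  0.26284833]
```

View pics/t4.png

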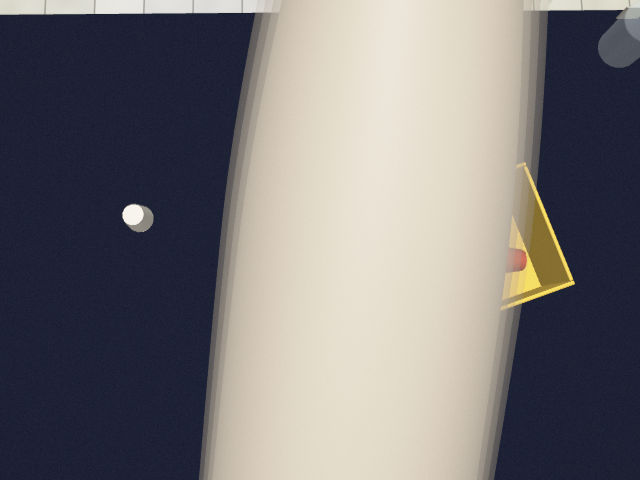

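The top view is mostly hidden by the arm, but the orange stopper shows inside the bin at (516,260), and the white stopper is unmoved at (138,217). I'll check the side view.

```bash
python3 - <<'E'
from h import *
c=bot.camera("side");cv2.imwrite("pics/s5.png",c["color"])
for t in("wad","old_stopper","bottle","clean_stopper"): print(t,[(np.round(d["location"]),round(d["confidence"],2)) for d in bot.find_in("side",t)[:2]])
E
```

```text
wad []
old_stopper [(array([355., 150.]), 0.67)]
bottle [(array([345., 261.]), 0.58)]
clean_stopper [(array([223., 372.]), 0.78)]
```

View pics/s5.png

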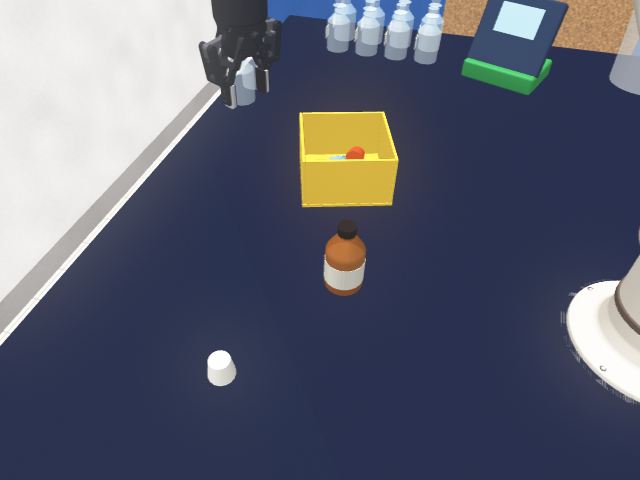

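The orange stopper (355,153) and the wad (340,158) both lie inside the bin. The bottle and the white stopper stand where they were, and the gripper is clear of everything.

```bash
python3 -c "
from workcell import bot
print(bot.job_done())"
```

```text
the job is handed in; nothing more can be done
None
```

I put the paper wad and the orange stopper in the yellow bin and handed the job in after about 14.5 s; the last picture shows the white stopper and the bottle still standing where they were, but no verdict came back.

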